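# Put the washed strainer pot and canisters together again

### The arm

A 6-joint arm with a two-finger parallel gripper is mounted at the origin on a cart in front of the work surface, level with it; the furniture and walls round the work are solid. World frame = base frame: x ahead of the robot, y to its left, z up, the work surface at z = 0. Lengths are in m, angles in rad, forces in N, time in s.
With the tool pointing down it reaches from about 0.25 to 0.725 m from the base axis. Payload 9.7 kg.
Tool frame: the origin (TCP) lies midway between the tips of the shut fingers; the grasp point (between the pads) lies 19 mm behind it; z points along the fingers, y is the line along which they close (so a half turn about z gives the same grasp; the last joint's range is limited). The gripper opens to 85 mm and grips with 20 to 120 N. Pads are 22 mm wide; open, the fingers measure 114 mm over their backs; the gripper's body (76 mm by 85 mm) begins 54 mm behind the grasp point. The pads swing forward as they close: fully open they stand 13 mm farther back than shut.
Start: joints at [1.199, 0.087, 0.176, 1.66, 0, 1.571], TCP at [0.2, 0.512, 0.231] pointing down, gripper open.
Joint ranges: [-3.13, 3.13], [-0.85, 1.81], [-1.15, 1.24], [-2.2, 2.28], [-1.44, 1.52], [-3.14, 3.14]. Speed limits (rad/s): [2.22, 2.22, 2.57, 3.14, 3.14, 3.14].

### API

Orientations are given as a unit quaternion [x, y, z, w].
In Python, from workcell import env gives the robot as it stands.
- The arm moves only by the shell command python3 -m handwheel 'ROWS' [FORCE]. ROWS is JSON, a list of rows, each an object with "dp": the shift along the tool's x, y, z in m, a list of three; "rot": the turn, a rotation vector about the tool's x, y, z in rad, a list of three; "claw": the finger opening in m, from 0 to 0.0854. In form: [{"dp": [x, y, z], "rot": [ax, ay, az], "claw": claw}, ...]. A call has 1 to 5 rows; each row shifts and turns the commanded pose from where the row before left it, along the tool's axes as they then stand; what a row does not reach is not made up. A row lasts 1/12 s, in which the tool goes at most 41.7 mm and 7.16 degrees, less where a joint would pass 70% of its speed; a pose out of reach is approached as far as the arm can. A call with a gripper value outside its range is refused whole. The fingers move at their own pace and stop on an object; FORCE is the grip in N (left out, the last holds). Time passes only in rows, so rows that do not move let the fingers close. It gives the time, the measured TCP pose, the force, the opening and the grip force at its end, in the units of the state.
- env.state(): the state, without advancing time (a new reading comes with each control period).
- env.grab_frame(name): name is "side" or "top" or "wrist"; returns the picture (480x640x3 uint8, red, green, blue); there is no depth.
- env.calibration(name): a dict with "intrinsics" (3x3 intrinsics, pixels), "origin" and "rotation" of the camera in the world; the wrist camera has in their place "T_tool_cam" (4x4, takes a point from camera to tool coordinates, whose origin is the TCP and whose axes are the flange's). Camera axes: x right, y down, z forward; pixel columns grow to the right and rows downward; lengths in m; the calibration is good to about 2 mm. The wrist camera is an equidistant fisheye: a pixel r from the principal point sees the ray r / f radians off the axis. A picture is of the moment at which its call begins: read the wrist's pose just before it. calibration takes no time and is no camera call.
- env.finish_job(): hands the job in; it is judged then, once.
The state is a dict: "time_s": time; "qpos": joint angles; "qvel": joint speeds; "tau": joint torques, N m; "position": TCP position; "ee_rot": TCP orientation; "ft_force": force on the tool from outside, world axes, zero at the start; "wrist_torque": the same for the moment, N m; "gripper_width": finger opening in m; "finger_force": force on a finger pad.
Only numpy, scipy, OpenCV 4.12 (cv2) and the standard library are available. Lean on these libraries where they do the work, as an engineer would, in place of code of your own. Each camera call takes 0.05 s, during which the arm holds its last target. There are 200 camera calls.

### The job

The washed strainer pot and the two canisters are dry: put them together again so that they can go back on the shelf. Hang the perforated strainer by its rim in the widest pot, then close that pot and both canisters, each with the lid that fits it, every lid level and fully home. Set the parts down without dropping them, do not tip the vessels over, and leave the onion, the garlic and the cup of herbs where they are.

Things in the scene. Friction and masses are not known exactly. Their poses are not given: they have to be found in the camera images.
- strainer_pot: strainer pot, the widest of the three open vessels, straight round steel vessel, open at the top, 102 mm across outside, mouth 96 mm across inside (wall 3 mm), 72 mm high; loose, 0.25 to 0.5 kg. Origin: centre of its underside, z up. The strainer hangs in it, origin 34 mm above the pot's.
- medium_canister: medium canister, the middle one of the three open vessels, straight round steel vessel, open at the top, 84 mm across outside, mouth 78 mm across inside (wall 3 mm), 60 mm high; loose, 0.25 to 0.5 kg. Origin: centre of its underside, z up. The medium lid closes it.
- small_canister: small canister, the narrowest of the three open vessels, straight round steel vessel, open at the top, 66 mm across outside, mouth 60 mm across inside (wall 3 mm), 66 mm high; loose, 0.25 to 0.5 kg. Origin: centre of its underside, z up. The small lid closes it.
- strainer: perforated steel cup 41 mm high; flat rim 101 mm across at z 38-41 mm, mouth 86 mm; body tapers to 74 mm at the foot. Lift it by the middle of the flat bar across its inside: 12 mm wide, z 24-28 mm, along the strainer's own x; fingers go inside the cup either side of the bar, closing along its y (79 mm clear inside, floor at z 2.5 mm). Origin: centre of the underside, z up.
- large_lid: the largest steel lid, flat disc 104 mm across, lying knob up. Origin: centre of its underside, z up. Plug 9 mm deep, 68 mm across at the foot, 81 at the disc; disc z 9-12 mm, raised to 13.5 in the middle; take it by the black knob: 24 mm across at z 21-34 mm, top at 38. Closes the strainer pot; rests on the strainer's rim, origin 32 mm above the strainer's.
- medium_lid: the middle-sized steel lid, flat disc 86 mm across, lying knob up. Origin: centre of its underside, z up. Plug 9 mm deep, 60 mm across at the foot, 73 at the disc; disc z 9-12 mm, raised to 13.5 in the middle; take it by the black knob: 24 mm across at z 21-34 mm, top at 38. Rests on the medium canister's rim, origin 51 mm above the canister's.
- small_lid: the smallest steel lid, flat disc 68 mm across, lying knob up. Origin: centre of its underside, z up. Plug 9 mm deep, 42 mm across at the foot, 55 at the disc; disc z 9-12 mm, raised to 13.5 in the middle; take it by the black knob: 24 mm across at z 21-34 mm, top at 38. Rests on the small canister's rim, origin 57 mm above the canister's.
- onion: brown onion, 82 x 83 x 94 mm, a bystander behind the work; leave it where it is. Origin: centre of its underside.
- garlic: white garlic bulb, 60 x 57 x 58 mm, a bystander behind the work; leave it where it is. Origin: centre of its underside.
- herb_cup: clear cup with green herbs, 76 mm across, 101 mm high, a bystander behind the work; leave it where it is. Origin: centre of its underside.
There are look-alikes about, which are no part of the job. Leave any pink look-alike of the large_lid alone. Leave any brown look-alike of the strainer alone.

How it is judged:
By the outcome, as a careful person would: the job done as asked, in the order asked, and still so for the second after the job is handed in, with the robot touching nothing.
It also fails if it takes over 102 s, if anything falls off the work surface, if the arm or the gripper's body presses on something with over 40 N, if the wrist force passes 120 N, or if a joint passes its speed limit or range.

## Working session

There is one attempt and no reset: what is moved stays moved. The work goes in short steps, Python scripts to look and compute and a shell command to move; the robot and the scene stay as the last step left them, time stands still between calls to the robot, and variables do not carry over. Pictures are saved under pics/ and viewed, at most 17 in all, crops included, and the job is handed in when it is done.

```bash
mkdir -p pics
python3 - <<'E'
from workcell import env
import cv2
s=env.state();print(s)
for n in("top","side","wrist"):
    c=env.calibration(n);print(n,{k:(v.tolist() if hasattr(v,'tolist') else v) for k,v in c.items()})
    cv2.imwrite(f"pics/{n}0.png",env.grab_frame(n)[:,:,::-1])
E
```

```text
{'time_s': 0.0, 'qpos': array([1.19895036e+00, 8.74429648e-02, 1.75109134e-01, 1.65980494e+00,
       6.73764528e-06, 1.57079704e+00]), 'qvel': array([-0.00022928, -0.00088712,  0.00072292, -0.00012359,  0.00283752,
       -0.00030914]), 'tau': array([-1.08119370e-03, -5.20392358e+01,  4.64801788e+01,  1.65130338e-02,
       -5.64944025e-05,  2.75149034e-05]), 'position': array([0.19974525, 0.51218789, 0.23057965]), 'ee_rot': array([ 1.84853998e-01,  9.82765765e-01, -6.59032183e-04, -1.27388521e-04]), 'ft_force': array([-0.12050279,  0.61211834, -0.27088385]), 'wrist_torque': array([-0.01771928, -0.04040071,  0.03321751]), 'finger_force': 0.0, 'gripper_width': 0.08535976234494388}
top {'intrinsics': [[496.92263233625926, 0.0, 314.08601197298856], [0.0, 496.92263233625926, 235.32117775492796], [0.0, 0.0, 1.0]], 'origin': [0.4036614738067799, 0.012938581721675946, 1.2662160232726238], 'rotation': [-0.704962081041653, 0.7070056937767503, -0.03755326642064088, 0.04196624169279799]}
side {'intrinsics': [[473.8097329238755, 0.0, 326.99051837761675], [0.0, 473.8097329238755, 244.94138488635565], [0.0, 0.0, 1.0]], 'origin': [1.042833678442824, -0.24957785067884053, 0.9369716536117801], 'rotation': [0.8251536509681431, 0.4916062193999564, -0.14431298852539948, -0.23794650382826307]}
wrist {'intrinsics': [[371.64829954431775, 0.0, 322.5935152401534], [0.0, 371.64829954431775, 235.54657106687068], [0.0, 0.0, 1.0]], 'T_tool_cam': [[-0.0004545705870488386, -0.9464917136265789, -0.32272779459136175, 0.08403235228748916], [0.9999997764696491, -0.0005884913356492721, 0.0003173934473915833, 0.00031647548677460335], [-0.0004903327788056872, -0.3227275781741788, 0.9464917695678058, -0.14290645563843102], [0.0, 0.0, 0.0, 1.0]]}
```

View pics/top0.png

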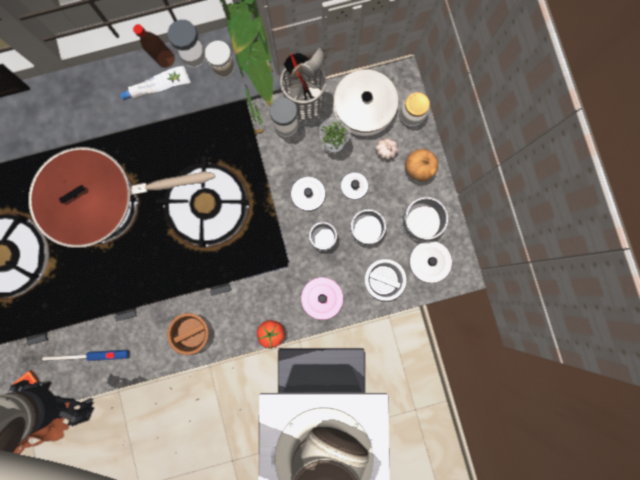

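View pics/side0.png

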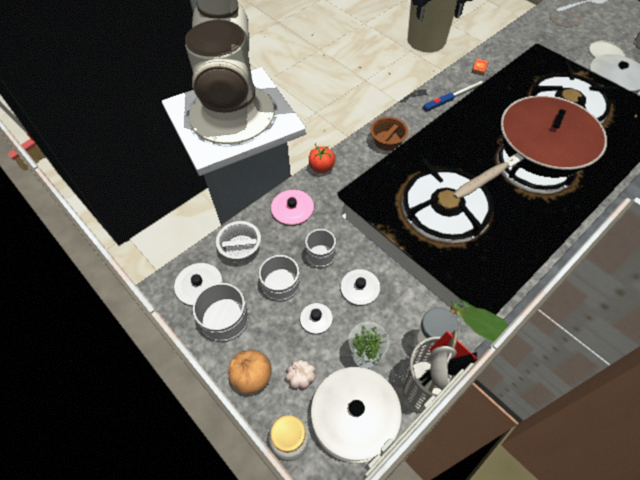

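The top picture shows the steel lids at about (432,261) large, (308,193) medium and (354,185) small. The vessels are at (426,219), (368,227) and (323,236), and the strainer is at (385,281). The side view confirms this layout, with the pink and brown look-alikes set apart. Next I'll enlarge both pictures.

Run:
```python
import cv2
def crop(src,x0,y0,w,h,f,out):
    i=cv2.imread(src)[y0:y0+h,x0:x0+w]; i=cv2.resize(i,None,fx=f,fy=f,interpolation=cv2.INTER_CUBIC)
    for k in range(0,w,20): cv2.putText(i,str(x0+k),(k*f,8),0,.3,(0,0,255),1); cv2.line(i,(k*f,0),(k*f,h*f),(0,255,255) if k%20==0 else 0,1) 
    for k in range(0,h,20): cv2.putText(i,str(y0+k),(0,k*f+8),0,.3,(0,0,255),1); cv2.line(i,(0,k*f),(w*f,k*f),(0,255,255),1)
    cv2.imwrite(out,i)
crop("pics/top0.png",280,160,200,150,4,"pics/topc.png")
crop("pics/side0.png",160,200,230,150,3,"pics/sidec.png")
```

```text
(no output)
```

View pics/topc.png

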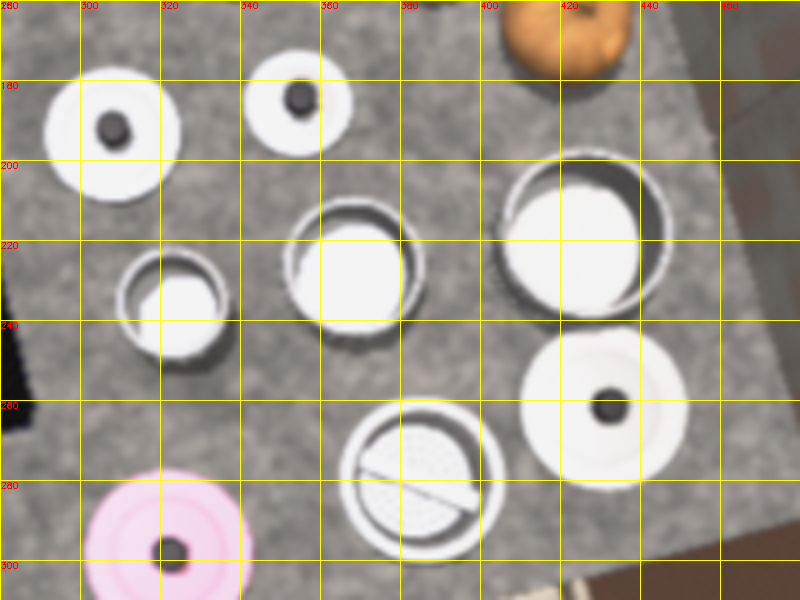

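View pics/sidec.png

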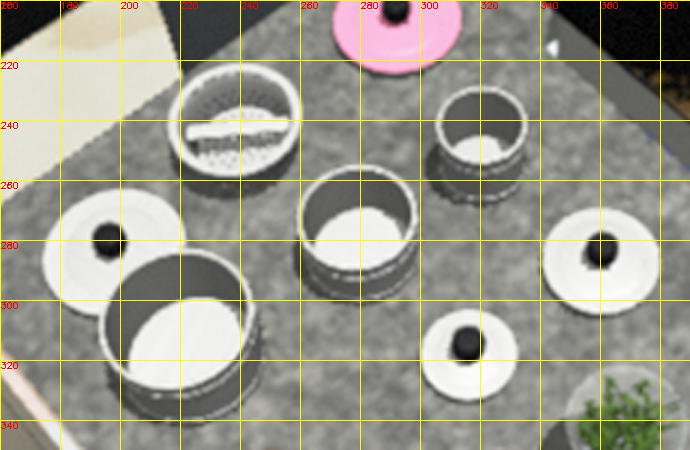

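The top crop gives these centres: medium lid (308,193.6), small lid (354.4,185.9), large lid (431,262), pot rim (427,218.5), medium rim (368.8,226.6), small rim (323.1,236) and strainer rim (385.6,279.9). I read the same parts in the side crop to cross-check the positions.

```bash
cat > h.py <<'E'
import numpy as np, cv2
from scipy.spatial.transform import Rotation as R
from workcell import env
def cam(n):
    c=env.calibration(n); r=np.array(c["rotation"])
    return np.array(c["intrinsics"]),np.array(c["origin"]),(R.from_quat(r).as_matrix() if r.size==4 else r)
def px2w(n,u,v,z):
    K,o,M=cam(n); d=M@np.linalg.solve(K,[u,v,1.]); return o+d*(z-o[2])/d[2]
E
python3 - <<'E'
from h import *
T=dict(ml=(308,193.6,.012),sl=(354.4,185.9,.012),ll=(431,262,.012),pot=(427,218.5,.072),mc=(368.75,226.6,.06),sc=(323.1,236,.066),st=(385.6,279.9,.041),bar1=(370,278,.028),bar2=(399,284,.028))
S=dict(st=(238.2,239.7),pot=(218.8,306.8),mc=(279.2,272.8),sc=(320.3,242.2),ml=(360.2,287),sl=(316.5,318.2),ll=(198,284),bar1=(254,240.5),bar2=(222.5,244))
for k,(u,v,z) in T.items():
    a=px2w("top",u,v,z)[:2]; b=px2w("side",*S[k],z)[:2] if k in S else a*np.nan
    print(k,a.round(4),b.round(4),"z",z, ((a+b)/2).round(4))
E
```

```text
ml [0.6531 0.0359] [0.6565 0.037 ] z 0.012 [0.6548 0.0365]
sl [ 0.6728 -0.0832] [ 0.6761 -0.0811] z 0.012 [ 0.6744 -0.0822]
ll [ 0.4767 -0.274 ] [ 0.4802 -0.2725] z 0.012 [ 0.4785 -0.2732]
pot [ 0.5788 -0.2536] [ 0.5851 -0.2522] z 0.072 [ 0.5819 -0.2529]
mc [ 0.561  -0.1135] [ 0.566  -0.1111] z 0.06 [ 0.5635 -0.1123]
sc [ 0.5376 -0.0016] [ 0.5431 -0.0006] z 0.066 [ 0.5403 -0.0011]
st [ 0.4314 -0.1548] [ 0.4344 -0.153 ] z 0.041 [ 0.4329 -0.1539]
bar1 [ 0.4365 -0.118 ] [ 0.4449 -0.1207] z 0.028 [ 0.4407 -0.1194]
bar2 [ 0.4215 -0.1896] [ 0.4193 -0.1876] z 0.028 [ 0.4204 -0.1886]
```

View pics/wrist0.png

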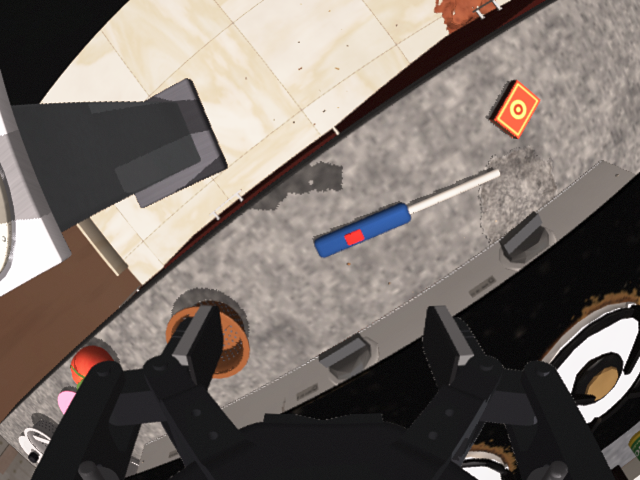

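The wrist view only shows the start area to the left, so it isn't useful yet. The two cameras agree to a few mm, and the strainer bar lies at about 74° azimuth. I'll plan the approach to a point above the strainer.

```bash
cat >> h.py <<'E'
def plan(x,y,z,yaw=None,n=None):
    """print rows from measured pose to TCP (x,y,z), tool down, tool-y azimuth yaw (deg)"""
    s=env.state(); p=s["position"]; Rc=R.from_quat(s["ee_rot"]); ey=Rc.as_matrix()[:,1]
    cur=np.degrees(np.arctan2(ey[1],ey[0])); a=np.radians(cur if yaw is None else yaw)
    Rt=R.from_matrix(np.array([[-np.sin(a),np.cos(a),0],[np.cos(a),np.sin(a),0],[0,0,-1.]]).T)
    d=np.array([x,y,z])-p; rv=(Rc.inv()*Rt).as_rotvec()
    n=n or int(max(np.ceil(np.linalg.norm(d)/.041),np.ceil(np.linalg.norm(rv)/.12),1))
    print("t",round(s["time_s"],2),"pos",p.round(4),"yaw",round(cur,2),"n",n,"rot/row",(rv/n).round(4),"w",round(s["gripper_width"],4))
    for i in range(n):
        print((R.from_matrix(Rc.as_matrix())*R.from_rotvec(rv*i/n)).inv().apply(d/n).round(4).tolist())
        if np.linalg.norm(rv)<.02: break
E
python3 -c "
from h import *
plan(.433,-.154,.22,-16)"
```

```text
t 0.15 pos [0.1997 0.5123 0.2307] yaw 68.7 n 18 rot/row [-0.      0.      0.0821] w 0.0855
[-0.0255, -0.0298, 0.0006]
[-0.0279, -0.0276, 0.0006]
[-0.03, -0.0252, 0.0006]
[-0.032, -0.0227, 0.0006]
[-0.0338, -0.02, 0.0006]
[-0.0353, -0.0171, 0.0006]
[-0.0366, -0.0142, 0.0006]
[-0.0376, -0.0111, 0.0006]
[-0.0384, -0.008, 0.0006]
[-0.0389, -0.0048, 0.0006]
[-0.0392, -0.0016, 0.0006]
[-0.0392, 0.0016, 0.0006]
[-0.0389, 0.0048, 0.0006]
[-0.0384, 0.008, 0.0006]
[-0.0376, 0.0111, 0.0006]
[-0.0366, 0.0142, 0.0006]
[-0.0353, 0.0171, 0.0006]
[-0.0338, 0.02, 0.0006]
```

```bash
python3 -m handwheel '[{"dp":[-0.0255,-0.0298,0.0006],"rot":[0,0,0.082],"claw":0.035},{"dp":[-0.028,-0.0276,0.0006],"rot":[0,0,0.082],"claw":0.035},{"dp":[-0.03,-0.025,0.0006],"rot":[0,0,0.082],"claw":0.035},{"dp":[-0.032,-0.0227,0.0006],"rot":[0,0,0.082],"claw":0.035},{"dp":[-0.0338,-0.02,0.0006],"rot":[0,0,0.082],"claw":0.035}]' 30
python3 -m handwheel '[{"dp":[-0.0353,-0.017,0.0006],"rot":[0,0,0.082],"claw":0.035},{"dp":[-0.0366,-0.014,0.0006],"rot":[0,0,0.082],"claw":0.035},{"dp":[-0.0376,-0.011,0.0006],"rot":[0,0,0.082],"claw":0.035},{"dp":[-0.0384,-0.008,0.0006],"rot":[0,0,0.082],"claw":0.035},{"dp":[-0.039,-0.005,0.0006],"rot":[0,0,0.082],"claw":0.035}]' | tail -3
python3 -m handwheel '[{"dp":[-0.039,-0.0016,0.0006],"rot":[0,0,0.082],"claw":0.035},{"dp":[-0.039,0.0016,0.0006],"rot":[0,0,0.082],"claw":0.035},{"dp":[-0.039,0.005,0.0006],"rot":[0,0,0.082],"claw":0.035},{"dp":[-0.0384,0.008,0.0006],"rot":[0,0,0.082],"claw":0.035},{"dp":[-0.0376,0.011,0.0006],"rot":[0,0,0.082],"claw":0.035}]' | tail -3
python3 -m handwheel '[{"dp":[-0.0366,0.014,0.0006],"rot":[0,0,0.082],"claw":0.035},{"dp":[-0.0353,0.017,0.0006],"rot":[0,0,0.082],"claw":0.035},{"dp":[-0.0338,0.02,0.0006],"rot":[0,0,0.082],"claw":0.035},{"dp":[0,0,0],"rot":[0,0,0],"claw":0.035},{"dp":[0,0,0],"rot":[0,0,0],"claw":0.035}]'
python3 -c "
from h import *
plan(.433,-.154,.22,-16)"
```

```text
time_s: 0.57
position: [0.2647, 0.3257, 0.2279]
ee_rot: [0.383, 0.924, -0.0, -0.0]
ft_force: [1.2, 0.7, 0.0]
gripper_width: 0.0349
finger_force: 0.0
ft_force: [0.9, -0.2, -0.4]
gripper_width: 0.035
finger_force: 0.0
ft_force: [-0.2, 1.3, 0.3]
gripper_width: 0.0348
finger_force: 0.0
time_s: 1.82
position: [0.4336, -0.1548, 0.2195]
ee_rot: [0.799, 0.601, -0.001, -0.001]
ft_force: [-0.5, 0.8, 0.0]
gripper_width: 0.0348
finger_force: 0.0
t 1.82 pos [ 0.4336 -0.1548  0.2195] yaw -16.06 n 1 rot/row [-0.0021 -0.0002 -0.0011] w 0.0348
[0.0006, -0.0008, -0.0005]
```

```bash
cat >> h.py <<'E'
def wcam(s=None):
    s=s or env.state(); c=env.calibration("wrist"); T=np.eye(4); T[:3,:3]=R.from_quat(s["ee_rot"]).as_matrix(); T[:3,3]=s["position"]
    return np.array(c["intrinsics"]), T@np.array(c["T_tool_cam"])
def wpx2w(u,v,z,W):
    K,T=W; q=np.array([u-K[0,2],v-K[1,2]])/K[0,0]; r=np.linalg.norm(q)+1e-12
    d=T[:3,:3]@np.r_[q/r*np.sin(r),np.cos(r)]; return (T[:3,3]+d*(z-T[2,3])/d[2])[:2]
def wproj(P,W):
    K,T=W; q=(np.atleast_2d(P)-T[:3,3])@T[:3,:3]; h=np.hypot(q[:,0],q[:,1])+1e-12; t=np.arctan2(h,q[:,2])
    return K[:2,2]+K[0,0]*q[:,:2]/h[:,None]*t[:,None]
def circ(c,z,r): 
    t=np.linspace(0,2*np.pi,180); return np.c_[c[0]+r*np.cos(t),c[1]+r*np.sin(t),0*t+z]
def wshot(name,over=(),crop=None,f=1):
    W=wcam(); i=env.grab_frame("wrist")[:,:,::-1].copy(); np.savez(f"pics/{name}.npz",K=W[0],T=W[1]); cv2.imwrite(f"pics/{name}_raw.png",i)
    x0,y0,w,h=crop or (0,0,640,480); i=cv2.resize(i[y0:y0+h,x0:x0+w],None,fx=f,fy=f,interpolation=cv2.INTER_CUBIC)
    for P,col in over:
        q=(wproj(P,W)-[x0,y0]+.5)*f; cv2.polylines(i,[np.int32(q)],False,col,1)
    for k in range(0,w,20): cv2.putText(i,str(x0+k),(k*f,8),0,.3,(0,0,255),1); cv2.line(i,(k*f,10),(k*f,16),(0,0,255),1)
    for k in range(0,h,20): cv2.putText(i,str(y0+k),(0,k*f+4),0,.3,(0,0,255),1)
    cv2.imwrite(f"pics/{name}.png",i)
E
python3 -c "
from h import *
wshot('w1',[(circ((.433,-.154),.041,.0505),(0,0,255)),(circ((.433,-.154),.041,.043),(0,200,0)),(np.array([[.4407,-.1194,.028],[.4204,-.1886,.028]]),(255,0,0)),(circ((.582,-.253),.072,.051),(0,0,255)),(circ((.4785,-.273),.012,.052),(0,0,255)),(circ((.5635,-.112),.06,.042),(0,0,255))])"
```

```text
(no output)
```

View pics/w1.png

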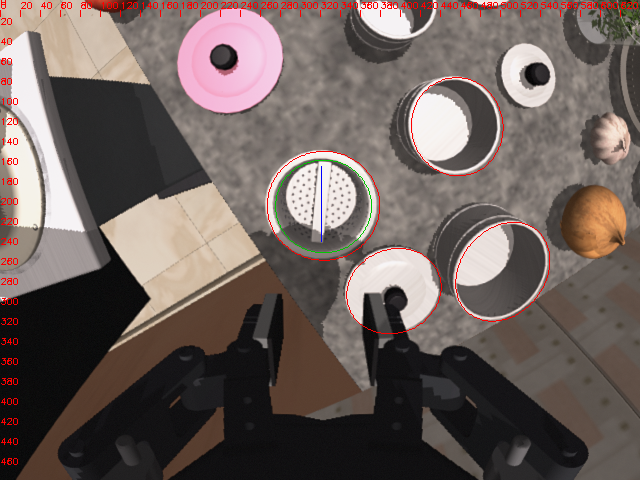

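The overlays match all the parts to about a pixel, with the strainer rim at about (321,204). I'll zoom in to check the bar direction.

Run:
```python
import cv2
i=cv2.imread("pics/w1_raw.png")[145:265,260:385]; i=cv2.resize(i,None,fx=5,fy=5,interpolation=cv2.INTER_CUBIC)
for k in range(0,125,10): cv2.putText(i,str(260+k),(k*5,10),0,.35,(0,0,255),1); cv2.line(i,(k*5,12),(k*5,18),(0,0,255),1)
for k in range(0,120,10): cv2.putText(i,str(145+k),(0,k*5+4),0,.35,(0,0,255),1)
cv2.imwrite("pics/w1c.png",i)
```

```text
(no output)
```

View pics/w1c.png

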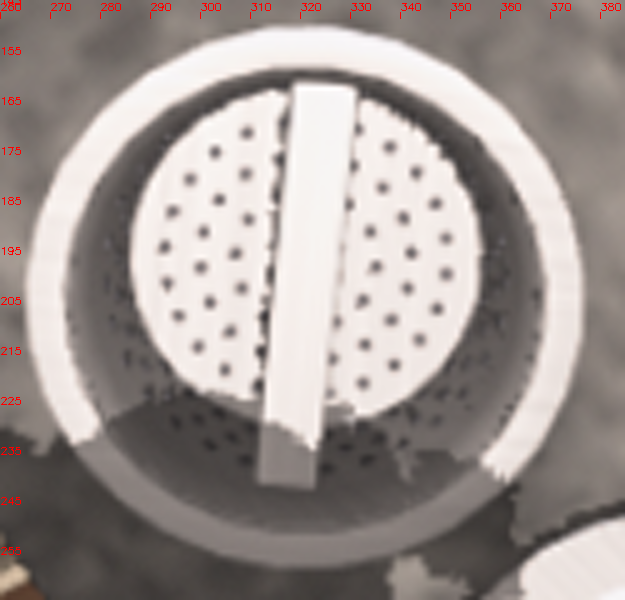

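The bar runs from (325,162) to (317.6,242). The outer rim spans u 265.4–376.6 and v 150.4–258.4.

Run:
```python
from h import *
z=np.load("pics/w1.npz"); W=(z["K"],z["T"])
a=wpx2w(325,162,.028,W);b=wpx2w(317.6,242,.028,W); print(a,b,"mid",(a+b)/2,np.degrees(np.arctan2(*(a-b)[::-1])),np.linalg.norm(a-b))
l=wpx2w(265.4,204.5,.041,W);r=wpx2w(376.6,204.5,.041,W);t=wpx2w(320.5,150.4,.041,W);bo=wpx2w(320.5,258.4,.041,W)
print((l+r)/2,np.linalg.norm(l-r),(t+bo)/2,np.linalg.norm(t-bo))
```

```text
[ 0.44541707 -0.1168841 ] [ 0.41751161 -0.18857014] mid [ 0.43146434 -0.15272712] 68.73036240171467 0.07692596152690356
[ 0.43191741 -0.15068304] 0.09977091205557759 [ 0.43098534 -0.15244812] 0.10010079721209504
```

```bash
python3 -c "
from h import *
plan(.4315,-.153,.009,-21.3,6)"
```

```text
t 1.87 pos [ 0.4334 -0.1537  0.22  ] yaw -15.93 n 6 rot/row [-0.0002 -0.      0.0156] w 0.0348
[0.0, -0.0003, 0.0352]
[0.0, -0.0003, 0.0352]
[-0.0, -0.0003, 0.0352]
[-0.0, -0.0003, 0.0352]
[-0.0, -0.0003, 0.0352]
[-0.0, -0.0003, 0.0352]
```

```bash
python3 -m handwheel '[{"dp":[0,-0.0018,0.035],"rot":[0,0,0.047],"claw":0.035},{"dp":[0,0,0.035],"rot":[0,0,0.047],"claw":0.035},{"dp":[0,0,0.035],"rot":[0,0,0],"claw":0.035},{"dp":[0,0,0.035],"rot":[0,0,0],"claw":0.035},{"dp":[0,0,0.02],"rot":[0,0,0],"claw":0.035}]' 30 | tail -3
python3 -m handwheel '[{"dp":[0,0,0.017],"rot":[0,0,0],"claw":0.035},{"dp":[0,0,0.017],"rot":[0,0,0],"claw":0.035},{"dp":[0,0,0.017],"rot":[0,0,0],"claw":0.035},{"dp":[0,0,0],"rot":[0,0,0],"claw":0.035},{"dp":[0,0,0],"rot":[0,0,0],"claw":0.035}]' 
python3 -c "
from h import *
plan(.4315,-.153,.009,-21.3,1)"
```

```text
ft_force: [0.5, -0.6, 0.1]
gripper_width: 0.035
finger_force: 0.0
time_s: 2.7
position: [0.4315, -0.1515, 0.0095]
ee_rot: [0.825, 0.565, -0.0, -0.0]
ft_force: [-0.7, 0.4, 0.2]
gripper_width: 0.0352
finger_force: 0.0
t 2.7 pos [ 0.4315 -0.1515  0.0095] yaw -21.13 n 1 rot/row [-0.001  -0.0001  0.003 ] w 0.0352
[-0.0014, 0.0005, 0.0005]
```

```bash
python3 -m handwheel '[{"dp":[-0.0014,0.0005,0.0005],"rot":[0,0,0.003],"claw":0.035},{"dp":[0,0,0],"rot":[0,0,0],"claw":0},{"dp":[0,0,0],"rot":[0,0,0],"claw":0},{"dp":[0,0,0],"rot":[0,0,0],"claw":0},{"dp":[0,0,0],"rot":[0,0,0],"claw":0}]' 50
python3 -m handwheel '[{"dp":[0,0,-0.01],"rot":[0,0,0],"claw":0},{"dp":[0,0,-0.03],"rot":[0,0,0],"claw":0},{"dp":[0,0,-0.03],"rot":[0,0,0],"claw":0},{"dp":[0,0,-0.03],"rot":[0,0,0],"claw":0},{"dp":[0,0,-0.03],"rot":[0,0,0],"claw":0}]' 
python3 -c "
from h import *
plan(.582,-.253,.14)
i=env.grab_frame('side');cv2.imwrite('pics/s1.png',i[180:380,120:420,::-1].repeat(2,0).repeat(2,1))
W=wcam();i=env.grab_frame('wrist');np.savez('pics/w2.npz',K=W[0],T=W[1]);cv2.imwrite('pics/w2.png',i[:,:,::-1])"
```

```text
time_s: 3.12
position: [0.4327, -0.1544, 0.0103]
ee_rot: [0.826, 0.563, 0.001, 0.001]
ft_force: [-1.7, 1.9, 7.2]
gripper_width: 0.0101
finger_force: 48.7
time_s: 3.53
position: [0.4316, -0.1542, 0.1411]
ee_rot: [0.826, 0.563, 0.0, 0.0]
ft_force: [1.0, 0.2, -1.1]
gripper_width: 0.01
finger_force: 49.0
t 3.53 pos [ 0.4316 -0.1542  0.1411] yaw -21.43 n 5 rot/row [ 0.  0. -0.] w 0.01
[-0.0074, 0.0352, 0.0002]
```

View pics/w2.png

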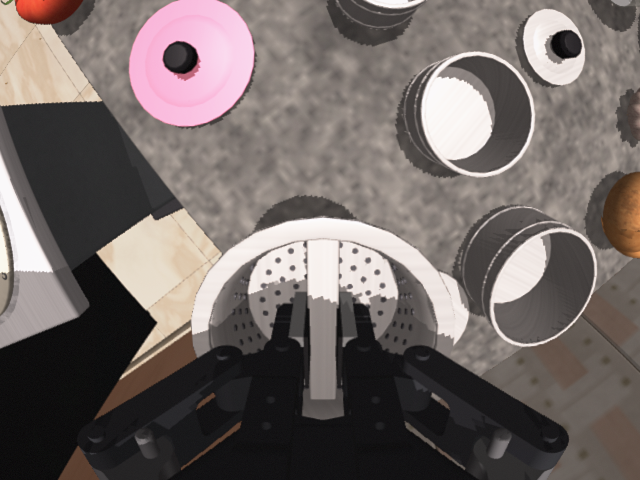

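The strainer is held level on its bar, with its rim top edge at (322,217). The pot rim is at about (542,284). I'll check the pot fit, and the strainer's offset in the hand, with an enlarged overlay.

Run:
```python
from h import *
z=np.load("pics/w2.npz"); W=(z["K"],z["T"]); s=env.state(); p=s["position"]; M=R.from_quat(s["ee_rot"]).as_matrix()
e=M[:,0]
q=np.r_[wpx2w(322,217,.172,W)]-p[:2]; print("tool x off", q@e[:2]-.0505)
f=4
i=cv2.imread("pics/w2.png")
def tile(x0,y0,w,h,over):
    c=cv2.resize(i[y0:y0+h,x0:x0+w],None,fx=f,fy=f,interpolation=cv2.INTER_CUBIC)
    for P,col in over: cv2.polylines(c,[np.int32((wproj(P,W)-[x0,y0]+.5)*f)],False,col,1)
    return c
pot=tile(455,200,150,150,[(circ((.582,-.253),.072,.051),(0,0,255)),(circ((.582,-.253),.072,.048),(0,200,0))])
c=p+M[:,0]*0; b=tile(400,40,50,150,[])
mc=tile(395,45,50,150,[])
st=cv2.resize(i[205:355,185:460],None,fx=2,fy=2)
for P,col in[(circ(p[:2],.172,.0505),(0,0,255)),(circ(p[:2],.172,.043),(0,200,0))]: cv2.polylines(st,[np.int32((wproj(P,W)-[185,205]+.5)*2)],False,col,1)
out=np.zeros((600,800,3),np.uint8); out[:300,250:800]=st; 
pot=cv2.resize(pot,(600,600)); 
cv2.imwrite("pics/w2pot.png",np.vstack([pot[:,:]])); cv2.imwrite("pics/w2st.png",st)
full=np.zeros((600,800,3),np.uint8); full[:450,:450]=cv2.resize(pot,(450,450)); full[450:,:275]=st[::2,::2]; full[:300,450:]=st[:,:350]; cv2.imwrite("pics/w2both.png",full)
```

```text
tool x off -0.0006318616226371615
```

View pics/w2both.png

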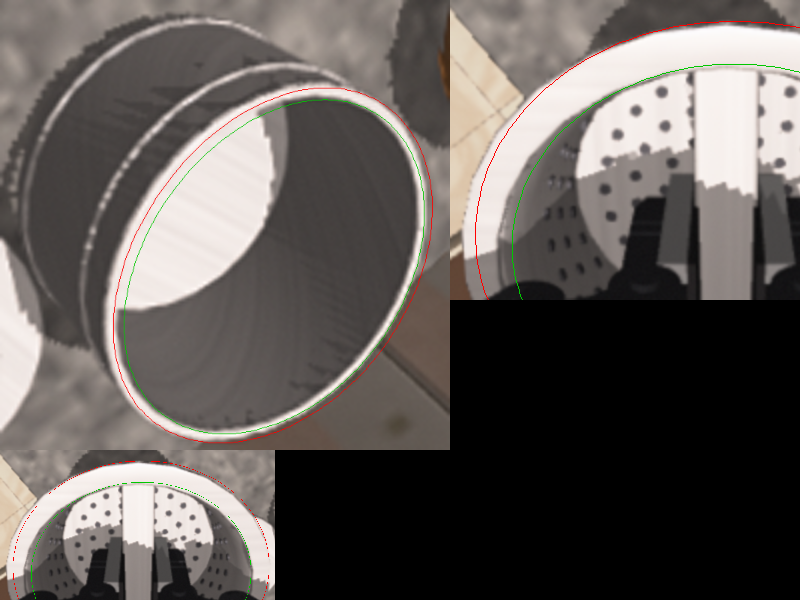

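The pot rim sits about 2 px left of the overlay, and the held strainer is about 1 mm off the same way. So the TCP target is about (0.5815, -0.2515).

```bash
python3 -m handwheel '[{"dp":[-0.0072,0.035,0],"rot":[0,0,0],"claw":0},{"dp":[-0.0072,0.035,0],"rot":[0,0,0],"claw":0},{"dp":[-0.0072,0.035,0],"rot":[0,0,0],"claw":0},{"dp":[-0.0072,0.035,0],"rot":[0,0,0],"claw":0},{"dp":[-0.0072,0.035,0],"rot":[0,0,0],"claw":0}]' |tail -3
python3 -m handwheel '[{"dp":[0,0,0],"rot":[0,0,0],"claw":0},{"dp":[0,0,0.025],"rot":[0,0,0],"claw":0},{"dp":[0,0,0.02],"rot":[0,0,0],"claw":0},{"dp":[0,0,0],"rot":[0,0,0],"claw":0},{"dp":[0,0,0],"rot":[0,0,0],"claw":0}]' 
python3 -c "
from h import *
plan(.5815,-.2515,.07,None,1)"
```

```text
ft_force: [0.8, -0.1, 0.2]
gripper_width: 0.0103
finger_force: 49.2
time_s: 4.47
position: [0.5807, -0.2513, 0.0931]
ee_rot: [0.826, 0.563, -0.001, -0.001]
ft_force: [0.7, 0.8, 0.1]
gripper_width: 0.0102
finger_force: 49.3
t 4.47 pos [ 0.5807 -0.2513  0.0931] yaw -21.43 n 1 rot/row [-0.0029 -0.0001 -0.    ] w 0.0102
[0.0001, 0.0009, 0.0231]
```

```bash
python3 -m handwheel '[{"dp":[0,0.0006,0.01],"rot":[-0.002,0,0],"claw":0},{"dp":[0,0,0.01],"rot":[0,0,0],"claw":0},{"dp":[0,0,0.005],"rot":[0,0,0],"claw":0},{"dp":[0,0,0],"rot":[0,0,0],"claw":0}]' 
python3 -m handwheel '[{"dp":[0,0,0.006],"rot":[0,0,0],"claw":0},{"dp":[0,0,0.006],"rot":[0,0,0],"claw":0},{"dp":[0,0,0.003],"rot":[0,0,0],"claw":0},{"dp":[0,0,0],"rot":[0,0,0],"claw":0}]'
```

```text
time_s: 4.8
position: [0.5817, -0.2516, 0.0678]
ee_rot: [0.826, 0.563, 0.0, 0.0]
ft_force: [-0.1, -0.1, -0.4]
gripper_width: 0.0104
finger_force: 49.3
time_s: 5.13
position: [0.5819, -0.2518, 0.053]
ee_rot: [0.826, 0.563, 0.0, 0.0]
ft_force: [0.3, 0.4, -1.1]
gripper_width: 0.0103
finger_force: 49.3
```

```bash
python3 -m handwheel '[{"dp":[0,0,0.003],"rot":[0,0,0],"claw":0},{"dp":[0,0,0.002],"rot":[0,0,0],"claw":0},{"dp":[0,0,0.001],"rot":[0,0,0],"claw":0},{"dp":[0,0,0],"rot":[0,0,0],"claw":0}]' 
python3 -m handwheel '[{"dp":[0,0,0.001],"rot":[0,0,0],"claw":0},{"dp":[0,0,0.001],"rot":[0,0,0],"claw":0},{"dp":[0,0,0],"rot":[0,0,0],"claw":0}]'
```

```text
time_s: 5.47
position: [0.5823, -0.2519, 0.0478]
ee_rot: [0.826, 0.563, 0.0, 0.001]
ft_force: [0.5, 1.0, -1.7]
gripper_width: 0.0103
finger_force: 49.3
time_s: 5.72
position: [0.5824, -0.2519, 0.0459]
ee_rot: [0.826, 0.563, 0.001, 0.001]
ft_force: [-0.4, 0.1, -0.7]
gripper_width: 0.0104
finger_force: 49.3
```

```bash
for k in 1 2; do python3 -m handwheel '[{"dp":[0,0,0.001],"rot":[0,0,0],"claw":0},{"dp":[0,0,0],"rot":[0,0,0],"claw":0}]' |grep -E "pos|ft"; done
python3 -m handwheel '[{"dp":[0,0,0.001],"rot":[0,0,0],"claw":0},{"dp":[0,0,0],"rot":[0,0,0],"claw":0}]' |grep -E "pos|ft"
```

```text
position: [0.5823, -0.252, 0.0449]
ft_force: [-0.5, 0.4, 0.2]
position: [0.5823, -0.2521, 0.0444]
ft_force: [-0.5, 0.7, 1.5]
position: [0.5824, -0.2521, 0.0443]
ft_force: [-4.5, 0.9, 9.6]
```

Contact came at 0.0443, exactly the hanging height. I'll release, lift off and look.

```bash
python3 -m handwheel '[{"dp":[0,0,0],"rot":[0,0,0],"claw":0.02},{"dp":[0,0,0],"rot":[0,0,0],"claw":0.035},{"dp":[0,0,0],"rot":[0,0,0],"claw":0.035},{"dp":[0,0,-0.01],"rot":[0,0,0],"claw":0.035},{"dp":[0,0,-0.03],"rot":[0,0,0],"claw":0.035}]' |grep -E "pos|ft"
python3 -m handwheel '[{"dp":[0.0,-0.03,-0.035],"rot":[0,0,0],"claw":0.05},{"dp":[0,-0.035,-0.02],"rot":[0,0,0],"claw":0.05},{"dp":[-0.01,-0.035,-0.02],"rot":[0,0,0],"claw":0.05},{"dp":[0,0,0],"rot":[0,0,0],"claw":0.05}]' |grep -E "pos|ft"
python3 -c "
from h import *
p=(.5815,-.2525)
wshot('w3',[(circ((.4785,-.273),.012,.052),(0,0,255)),(circ((.4785,-.273),.021,.012),(0,0,255)),(circ(p,.075,.0505),(0,200,0)),(circ(p,.072,.051),(255,0,0))],(300,100,266,200),3)
plan(.4785,-.273,.12,-21.4)"
```

```text
position: [0.5802, -0.251, 0.0791]
ft_force: [0.1, -0.3, -0.4]
position: [0.4854, -0.2255, 0.1607]
ft_force: [-0.3, 0.2, 0.2]
t 7.02 pos [ 0.4873 -0.2259  0.1586] yaw -21.46 n 2 rot/row [ 0.0038  0.0002 -0.0006] w 0.0499
[-0.0235, 0.0044, 0.0194]
```

View pics/w3.png

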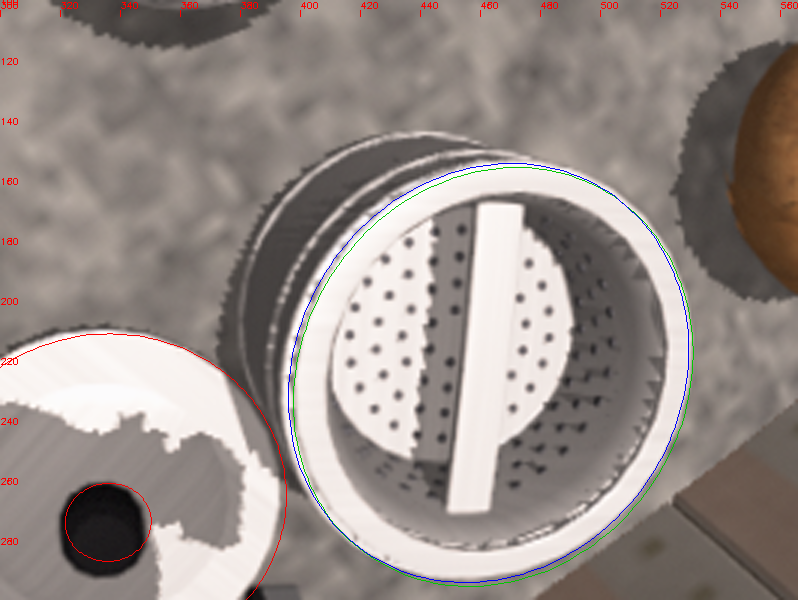

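The strainer hangs level in the pot, with its rim concentric to within about 1 mm. The large lid's knob is at about (334,277). The lid is near (0.4778, -0.272) and the pot near (0.5805, -0.252).

```bash
python3 -c "
from h import *
plan(.4778,-.272,.06,-21.4,3)"
```

```text
t 7.02 pos [ 0.4873 -0.2259  0.1586] yaw -21.46 n 3 rot/row [ 0.0026  0.0001 -0.0004] w 0.0499
[-0.0154, 0.0024, 0.0329]
```

```bash
python3 -m handwheel '[{"dp":[-0.0154,0.0024,0.033],"rot":[0.003,0,0],"claw":0.05},{"dp":[-0.0154,0.0024,0.033],"rot":[0,0,0],"claw":0.05},{"dp":[-0.0154,0.0024,0.033],"rot":[0,0,0],"claw":0.05},{"dp":[0,0,0],"rot":[0,0,0],"claw":0.05},{"dp":[0,0,0],"rot":[0,0,0],"claw":0.05}]' |grep -E "pos|ft"
python3 -c "
from h import *
plan(.4778,-.272,.0165,-21.4,3)"
```

```text
position: [0.477, -0.2711, 0.0535]
ft_force: [0.5, -0.3, 1.2]
t 7.43 pos [ 0.477  -0.2711  0.0535] yaw -21.5 n 3 rot/row [-0.0017 -0.0003 -0.0006] w 0.0499
[-0.0002, 0.0004, 0.0123]
```

```bash
python3 -m handwheel '[{"dp":[0,0.001,0.013],"rot":[0,0,0],"claw":0.05},{"dp":[0,0,0.013],"rot":[0,0,0],"claw":0.05},{"dp":[0,0,0.009],"rot":[0,0,0],"claw":0.05},{"dp":[0,0,0],"rot":[0,0,0],"claw":0.05},{"dp":[0,0,0],"rot":[0,0,0],"claw":0.05}]' |grep -E "pos|ft"
python3 -c "
from h import *
plan(.4778,-.272,.0165,-21.4,1)"
```

```text
position: [0.4792, -0.2714, 0.0208]
ft_force: [-1.2, 0.4, -0.4]
t 7.85 pos [ 0.4792 -0.2714  0.0208] yaw -21.39 n 1 rot/row [-0.0007  0.      0.0001] w 0.0501
[-0.0011, -0.0011, 0.0043]
```

```bash
python3 -m handwheel '[{"dp":[-0.001,-0.0005,0.003],"rot":[0,0,0],"claw":0.05},{"dp":[0,0,0],"rot":[0,0,0],"claw":0.0},{"dp":[0,0,0],"rot":[0,0,0],"claw":0.0},{"dp":[0,0,0],"rot":[0,0,0],"claw":0.0},{"dp":[0,0,0],"rot":[0,0,0],"claw":0.0}]' 50
python3 -m handwheel '[{"dp":[0,0,0],"rot":[0,0,0],"claw":0.0},{"dp":[0,0,-0.01],"rot":[0,0,0],"claw":0.0},{"dp":[0,0,-0.03],"rot":[0,0,0],"claw":0.0},{"dp":[0,0,-0.035],"rot":[0,0,0],"claw":0.0},{"dp":[0,0,-0.04],"rot":[0,0,0],"claw":0}]' 
python3 -m handwheel '[{"dp":[0,0,0],"rot":[0,0,0],"claw":0.0},{"dp":[0,0,0],"rot":[0,0,0],"claw":0.0}]' |grep -E "pos|wid"
python3 -c "
from h import *
plan(.5805,-.252,.13,-21.4,3)"
```

```text
time_s: 8.27
position: [0.4783, -0.2727, 0.0182]
ee_rot: [0.826, 0.563, -0.0, 0.0]
ft_force: [-0.1, 1.4, 4.2]
gripper_width: 0.0218
finger_force: 49.3
time_s: 8.68
position: [0.477, -0.2719, 0.1326]
ee_rot: [0.826, 0.563, -0.001, -0.002]
ft_force: [0.9, -1.0, -1.8]
gripper_width: 0.0215
finger_force: 49.5
position: [0.4792, -0.2732, 0.1352]
gripper_width: 0.0217
t 8.85 pos [ 0.4792 -0.2732  0.1352] yaw -21.43 n 3 rot/row [ 0.0012  0.0002 -0.0002] w 0.0217
[0.0189, 0.0289, 0.0018]
```

```bash
python3 -m handwheel '[{"dp":[0.019,0.029,0],"rot":[0,0,0],"claw":0.0},{"dp":[0.019,0.029,0],"rot":[0,0,0],"claw":0.0},{"dp":[0.019,0.029,0.01],"rot":[0,0,0],"claw":0.0},{"dp":[0,0,0.015],"rot":[0,0,0],"claw":0.0},{"dp":[0,0,0],"rot":[0,0,0],"claw":0}]' |grep -E "pos|ft"
python3 -m handwheel '[{"dp":[0,0,0],"rot":[0,0,0],"claw":0.0},{"dp":[0,0,0],"rot":[0,0,0],"claw":0.0},{"dp":[0,0,0],"rot":[0,0,0],"claw":0.0}]' |grep -E "pos|ft"
python3 -c "
from h import *
plan(.581,-.2525,.0875,-21.4,2)
wshot('w4',[])"
```

```text
position: [0.5791, -0.2497, 0.1015]
ft_force: [-1.3, -0.4, -3.9]
position: [0.5793, -0.2516, 0.1083]
ft_force: [0.3, -0.2, -2.5]
t 9.52 pos [ 0.5793 -0.2516  0.1083] yaw -21.47 n 2 rot/row [-0.0001  0.0001 -0.0006] w 0.0218
[-0.0001, 0.0009, 0.0104]
```

View pics/w4.png

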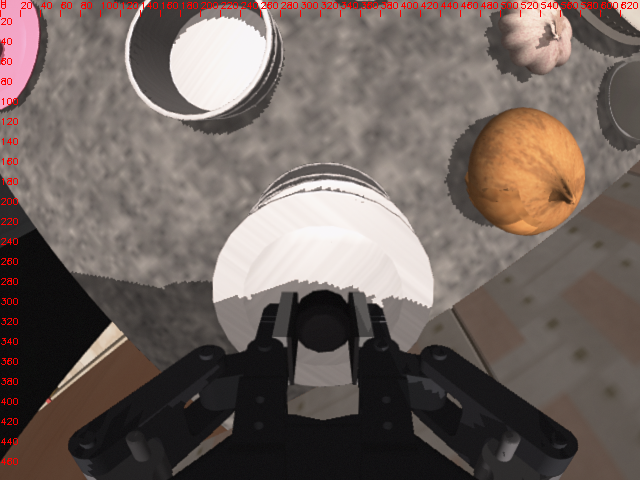

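The lid is held level, with its disc from u=213 to 433, and the pot arc's apex sits centrally under it at u≈325. I'll lower it.

```bash
python3 -m handwheel '[{"dp":[0,0.0009,0.008],"rot":[0,0,0],"claw":0.0},{"dp":[0,0.0005,0.007],"rot":[0,0,0],"claw":0.0},{"dp":[0,0,0.003],"rot":[0,0,0],"claw":0.0},{"dp":[0,0,0],"rot":[0,0,0],"claw":0},{"dp":[0,0,0],"rot":[0,0,0],"claw":0}]' |grep -E "pos|ft"
python3 -m handwheel '[{"dp":[0,0,0.002],"rot":[0,0,0],"claw":0.0},{"dp":[0,0,0],"rot":[0,0,0],"claw":0.0},{"dp":[0,0,0],"rot":[0,0,0],"claw":0.0}]' |grep -E "pos|ft"
python3 -m handwheel '[{"dp":[0,0,0.001],"rot":[0,0,0],"claw":0.0},{"dp":[0,0,0],"rot":[0,0,0],"claw":0.0},{"dp":[0,0,0],"rot":[0,0,0],"claw":0.0}]' |grep -E "pos|ft"
```

```text
position: [0.5809, -0.2517, 0.0889]
ft_force: [0.1, -0.1, -1.4]
position: [0.5812, -0.2517, 0.0874]
ft_force: [0.0, -0.1, -1.7]
position: [0.5812, -0.2517, 0.0864]
ft_force: [0.3, -0.4, -1.9]
```

```bash
python3 -m handwheel '[{"dp":[0,0,0.001],"rot":[0,0,0],"claw":0.0},{"dp":[0,0,0],"rot":[0,0,0],"claw":0.0}]' |grep -E "pos|ft"
python3 -m handwheel '[{"dp":[0,0,0.001],"rot":[0,0,0],"claw":0.0},{"dp":[0,0,0],"rot":[0,0,0],"claw":0.0}]' |grep -E "pos|ft"
python3 -m handwheel '[{"dp":[0,0,0.001],"rot":[0,0,0],"claw":0.0},{"dp":[0,0,0],"rot":[0,0,0],"claw":0.0}]' |grep -E "pos|ft"
```

```text
position: [0.5811, -0.2517, 0.0852]
ft_force: [0.0, 0.5, -2.3]
position: [0.5812, -0.2517, 0.0843]
ft_force: [-0.3, -1.3, -1.7]
position: [0.5812, -0.2517, 0.0842]
ft_force: [-3.4, 0.7, 5.0]
```

```bash
python3 -m handwheel '[{"dp":[0,0,0],"rot":[0,0,0],"claw":0.045},{"dp":[0,0,0],"rot":[0,0,0],"claw":0.045},{"dp":[0,0,0],"rot":[0,0,0],"claw":0.045},{"dp":[0,0,-0.02],"rot":[0,0,0],"claw":0.045},{"dp":[0,0,-0.04],"rot":[0,0,0],"claw":0.045}]' |grep -E "pos|ft"
python3 -m handwheel '[{"dp":[0,0,-0.03],"rot":[0,0,0],"claw":0.05},{"dp":[0,0,0],"rot":[0,0,0],"claw":0.05},{"dp":[0,0,0],"rot":[0,0,0],"claw":0.05}]' |grep -E "pos|ft"
python3 -c "
from h import *
print(px2w('top',336,135,.08),px2w('top',386,148,.04))
plan(.6,.034,.17,3)"
```

```text
position: [0.5791, -0.2508, 0.1387]
ft_force: [0.6, -0.5, -0.4]
position: [0.5822, -0.2521, 0.1756]
ft_force: [-0.1, -0.2, -0.3]
[ 0.7856641  -0.03430528  0.08      ] [ 0.76407608 -0.16217307  0.04      ]
t 11.65 pos [ 0.5822 -0.2521  0.1756] yaw -21.43 n 7 rot/row [ 0.0004  0.0001 -0.0609] w 0.0501
[0.039, -0.0126, 0.0008]
[0.0397, -0.0102, 0.0008]
[0.0402, -0.0077, 0.0008]
[0.0406, -0.0053, 0.0008]
[0.0409, -0.0028, 0.0008]
[0.041, -0.0003, 0.0008]
[0.0409, 0.0022, 0.0008]
```

```bash
python3 -m handwheel '[{"dp":[0.039,-0.0126,0.0008],"rot":[0,0,-0.061],"claw":0.05},{"dp":[0.0397,-0.01,0.0008],"rot":[0,0,-0.061],"claw":0.05},{"dp":[0.04,-0.0077,0.0008],"rot":[0,0,-0.061],"claw":0.05},{"dp":[0.0405,-0.005,0.0008],"rot":[0,0,-0.061],"claw":0.05},{"dp":[0.041,-0.0028,0.0008],"rot":[0,0,-0.061],"claw":0.05}]' |grep -E "pos|ft"
python3 -m handwheel '[{"dp":[0.041,0,0.0008],"rot":[0,0,-0.061],"claw":0.05},{"dp":[0.041,0.002,0.0008],"rot":[0,0,-0.061],"claw":0.05},{"dp":[0,0,0],"rot":[0,0,0],"claw":0.05},{"dp":[0,0,0],"rot":[0,0,0],"claw":0.05},{"dp":[0,0,0],"rot":[0,0,0],"claw":0.05}]' |grep -E "pos|ft"
python3 -c "
from h import *
G=(0,200,0);r=(0,0,255)
wshot('w5',[(circ((.6548,.0365),.012,.043),r),(circ((.6548,.0365),.021,.012),G),(circ((.6744,-.0822),.012,.034),r),(circ((.5403,-.0011),.066,.033),r),(circ((.5403,-.0011),.066,.030),G),(circ((.5635,-.1123),.06,.042),r),(circ((.5635,-.1123),.06,.039),G)],(120,30,400,300),2)
plan(.6548,.0365,.06,3)"
```

```text
position: [0.5936, -0.0459, 0.1678]
ft_force: [0.9, 0.3, -0.4]
position: [0.599, 0.0343, 0.1666]
ft_force: [0.6, 0.7, -0.3]
t 12.53 pos [0.5992 0.0336 0.1669] yaw 2.98 n 3 rot/row [-0.0008 -0.0001 -0.0001] w 0.0502
[-0.0, 0.0187, 0.0356]
```

View pics/w5.png

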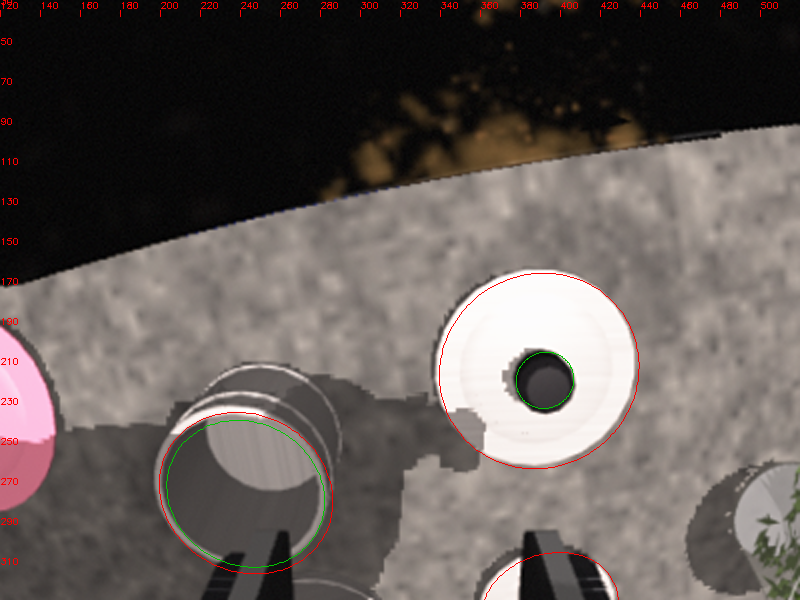

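The medium lid's disc spans (337–439, 164–264) and the small canister rim is also in view. Both sit about 1 mm towards tool -y of the estimates, which gives lid (0.654, 0.037) and small canister (0.539, 0.000).

```bash
python3 -m handwheel '[{"dp":[0,0.018,0.035],"rot":[0,0,0],"claw":0.05},{"dp":[0,0.018,0.035],"rot":[0,0,0],"claw":0.05},{"dp":[0,0.018,0.03],"rot":[0,0,0],"claw":0.05},{"dp":[0,0,0],"rot":[0,0,0],"claw":0.05},{"dp":[0,0,0],"rot":[0,0,0],"claw":0.05}]' |grep -E "pos|ft"
python3 -m handwheel '[{"dp":[0,0,0],"rot":[0,0,0],"claw":0.05},{"dp":[0,0,0],"rot":[0,0,0],"claw":0.05}]' |grep -E "pos|ft"
python3 -c "
from h import *
plan(.654,.037,.018,3,3)"
```

```text
position: [0.6522, 0.0355, 0.0651]
ft_force: [-1.3, 0.8, 0.3]
position: [0.6538, 0.0364, 0.07]
ft_force: [-0.1, 0.1, 0.2]
t 13.12 pos [0.6538 0.0364 0.07  ] yaw 2.97 n 3 rot/row [ 0.0006 -0.0001 -0.0002] w 0.05
[0.0002, 0.0001, 0.0173]
```

```bash
python3 -m handwheel '[{"dp":[0.0005,0,0.02],"rot":[0,0,0],"claw":0.05},{"dp":[0,0,0.018],"rot":[0,0,0],"claw":0.05},{"dp":[0,0,0.01],"rot":[0,0,0],"claw":0.05},{"dp":[0,0,0],"rot":[0,0,0],"claw":0.05},{"dp":[0,0,0],"rot":[0,0,0],"claw":0.05}]' |grep -E "pos|ft"
python3 -m handwheel '[{"dp":[0,0,0.003],"rot":[0,0,0],"claw":0.05},{"dp":[0,0,0],"rot":[0,0,0],"claw":0.05},{"dp":[0,0,0],"rot":[0,0,0],"claw":0.05}]' |grep -E "pos|ft"
```

```text
position: [0.6532, 0.0376, 0.0208]
ft_force: [0.4, 0.3, 0.0]
position: [0.6536, 0.0377, 0.0177]
ft_force: [-0.1, -0.3, 0.7]
```

```bash
python3 -m handwheel '[{"dp":[0,0,0],"rot":[0,0,0],"claw":0.0},{"dp":[0,0,0],"rot":[0,0,0],"claw":0.0},{"dp":[0,0,0],"rot":[0,0,0],"claw":0.0},{"dp":[0,0,0],"rot":[0,0,0],"claw":0.0},{"dp":[0,0,0],"rot":[0,0,0],"claw":0.0}]' 50
python3 -m handwheel '[{"dp":[0,0,-0.01],"rot":[0,0,0],"claw":0.0},{"dp":[0,0,-0.03],"rot":[0,0,0],"claw":0.0},{"dp":[0,0,-0.04],"rot":[0,0,0],"claw":0.0},{"dp":[0,0,-0.04],"rot":[0,0,0],"claw":0},{"dp":[0,0,0],"rot":[0,0,0],"claw":0.0}]' |grep -E "pos|wid"
python3 -m handwheel '[{"dp":[0,0,0],"rot":[0,0,0],"claw":0.0},{"dp":[0,0,0],"rot":[0,0,0],"claw":0.0}]' |grep -E "pos|wid"
python3 -c "
from h import *
plan(.5622,-.1115,.12)"
```

```text
time_s: 14.2
position: [0.6536, 0.0377, 0.0174]
ee_rot: [0.688, 0.726, 0.0, -0.0]
ft_force: [-0.1, 0.1, 5.5]
gripper_width: 0.021
finger_force: 49.2
position: [0.6558, 0.0378, 0.1463]
gripper_width: 0.0217
position: [0.6531, 0.0376, 0.1364]
gripper_width: 0.0213
t 14.78 pos [0.6531 0.0376 0.1364] yaw 3.04 n 5 rot/row [-0.0003 -0.0001 -0.    ] w 0.0213
[-0.0288, -0.0197, 0.0033]
```

```bash
python3 -m handwheel '[{"dp":[-0.0288,-0.0197,0],"rot":[0,0,0],"claw":0.0},{"dp":[-0.0288,-0.0197,0],"rot":[0,0,0],"claw":0.0},{"dp":[-0.0288,-0.0197,0.005],"rot":[0,0,0],"claw":0.0},{"dp":[-0.0288,-0.0197,0.01],"rot":[0,0,0],"claw":0},{"dp":[-0.0288,-0.0197,0.01],"rot":[0,0,0],"claw":0.0}]' |grep -E "pos|wid"
python3 -m handwheel '[{"dp":[0,0,0.01],"rot":[0,0,0],"claw":0.0},{"dp":[0,0,0],"rot":[0,0,0],"claw":0.0},{"dp":[0,0,0],"rot":[0,0,0],"claw":0.0},{"dp":[0,0,0],"rot":[0,0,0],"claw":0.0}]' |grep -E "pos|wid"
python3 -c "
from h import *
G=(0,200,0);r=(0,0,255); c=(.5622,-.1115); s=env.state()['position']
wshot('w6',[(circ(c,.06,.042),r),(circ(s[:2],s[2]-.0175+.012,.043),G)],(190,120,266,200),3)
plan(.5622,-.1115,.076,3,2)"
```

```text
position: [0.5607, -0.1123, 0.1096]
gripper_width: 0.0216
position: [0.5628, -0.1106, 0.1014]
gripper_width: 0.0217
t 15.58 pos [ 0.563  -0.1105  0.1018] yaw 3.11 n 2 rot/row [-0.0006 -0.0003  0.0009] w 0.0214
[-0.0005, -0.0004, 0.0129]
```

View pics/w6.png

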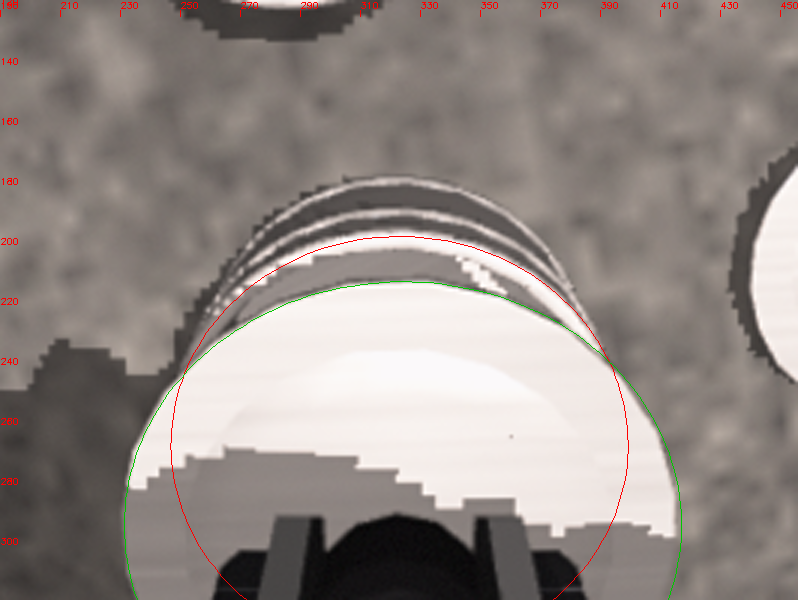

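The held lid (green) and the canister rim (red) both agree with the overlay to about 1 px, so the target is (0.562, -0.111). I'll lower the lid.

```bash
python3 -m handwheel '[{"dp":[-0.0003,-0.0008,0.012],"rot":[0,0,0],"claw":0.0},{"dp":[0,0,0.01],"rot":[0,0,0],"claw":0.0},{"dp":[0,0,0.006],"rot":[0,0,0],"claw":0.0},{"dp":[0,0,0],"rot":[0,0,0],"claw":0.0},{"dp":[0,0,0],"rot":[0,0,0],"claw":0.0}]' |grep -E "pos|ft"
python3 -m handwheel '[{"dp":[0,0,0.002],"rot":[0,0,0],"claw":0.0},{"dp":[0,0,0],"rot":[0,0,0],"claw":0.0},{"dp":[0,0,0],"rot":[0,0,0],"claw":0.0}]' |grep -E "pos|ft"
```

```text
position: [0.5614, -0.1114, 0.073]
ft_force: [-0.1, -0.7, -1.1]
position: [0.5619, -0.1117, 0.0721]
ft_force: [-0.3, 0.2, -1.9]
```

```bash
python3 -m handwheel '[{"dp":[0,0,0.002],"rot":[0,0,0],"claw":0.0},{"dp":[0,0,0],"rot":[0,0,0],"claw":0.0},{"dp":[0,0,0],"rot":[0,0,0],"claw":0.0}]' |grep -E "pos|ft"
python3 -m handwheel '[{"dp":[0,0,0.001],"rot":[0,0,0],"claw":0.0},{"dp":[0,0,0],"rot":[0,0,0],"claw":0.0}]' |grep -E "pos|ft"
python3 -m handwheel '[{"dp":[0,0,0.001],"rot":[0,0,0],"claw":0.0},{"dp":[0,0,0],"rot":[0,0,0],"claw":0.0}]' |grep -E "pos|ft"
```

```text
position: [0.5617, -0.1117, 0.0698]
ft_force: [0.1, 1.2, -1.1]
position: [0.5617, -0.1117, 0.0687]
ft_force: [0.5, -0.8, -1.2]
position: [0.5618, -0.1117, 0.0684]
ft_force: [-2.1, 0.6, 3.9]
```

```bash
python3 -m handwheel '[{"dp":[0,0,0],"rot":[0,0,0],"claw":0.045},{"dp":[0,0,0],"rot":[0,0,0],"claw":0.045},{"dp":[0,0,0],"rot":[0,0,0],"claw":0.045},{"dp":[0,0,-0.02],"rot":[0,0,0],"claw":0.045},{"dp":[0,0,-0.035],"rot":[0,0,0],"claw":0.045}]' |grep -E "pos|ft"
python3 -m handwheel '[{"dp":[0,0,-0.01],"rot":[0,0,0],"claw":0.05},{"dp":[0,0,0],"rot":[0,0,0],"claw":0.05},{"dp":[0,0,0],"rot":[0,0,0],"claw":0.05}]' |grep -E "pos|ft"
python3 -c "
from h import *
plan(.6735,-.0815,.065,3)"
```

```text
position: [0.5598, -0.1113, 0.1194]
ft_force: [0.7, -0.5, -0.2]
position: [0.5623, -0.1118, 0.1332]
ft_force: [0.4, 0.2, -0.0]
t 17.5 pos [ 0.5623 -0.1118  0.1332] yaw 3.04 n 4 rot/row [ 0.0001 -0.      0.0002] w 0.0497
[0.0061, 0.0282, 0.0171]
```

```bash
python3 -m handwheel '[{"dp":[0.006,0.028,0],"rot":[0,0,0],"claw":0.05},{"dp":[0.006,0.028,0],"rot":[0,0,0],"claw":0.05},{"dp":[0.006,0.028,0],"rot":[0,0,0],"claw":0.05},{"dp":[0.006,0.028,0],"rot":[0,0,0],"claw":0.05},{"dp":[0,0,0],"rot":[0,0,0],"claw":0.05}]' |grep -E "pos|ft"
python3 -m handwheel '[{"dp":[0,0,0.02],"rot":[0,0,0],"claw":0.05},{"dp":[0,0,0],"rot":[0,0,0],"claw":0.05},{"dp":[0,0,0],"rot":[0,0,0],"claw":0.05},{"dp":[0,0,0],"rot":[0,0,0],"claw":0.05}]' |grep -E "pos|ft"
python3 -c "
from h import *
G=(0,200,0);r=(0,0,255); c=(.6735,-.0815)
wshot('w7',[(circ(c,.012,.034),r),(circ(c,.021,.012),G)],(190,120,266,200),3)
plan(.6735,-.0815,.018,3,2)"
```

```text
position: [0.675, -0.0802, 0.1283]
ft_force: [1.2, 0.4, 0.3]
position: [0.6718, -0.0819, 0.1127]
ft_force: [-0.2, 0.6, 0.4]
t 18.3 pos [ 0.6721 -0.082   0.1134] yaw 3.02 n 2 rot/row [-0.0003 -0.0001  0.0002] w 0.0498
[0.0002, 0.0007, 0.0477]
```

View pics/w7.png

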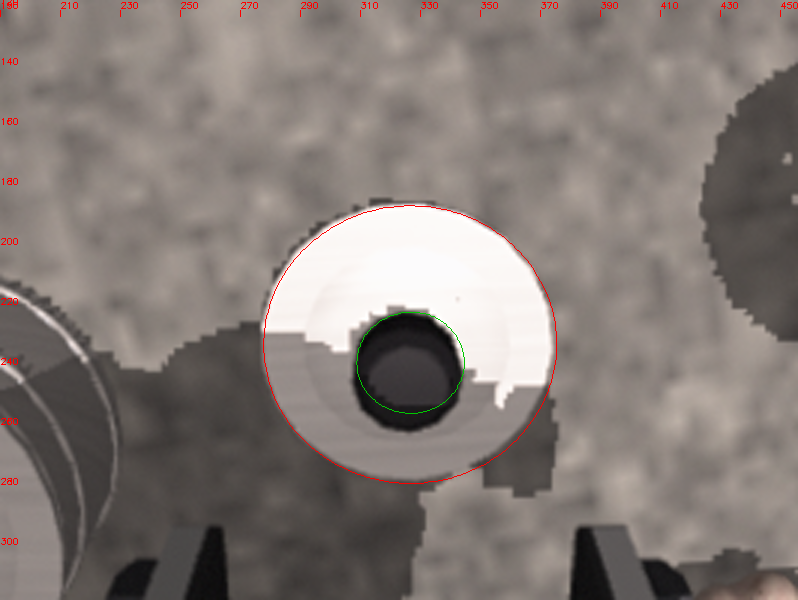

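The small lid matches its overlay to within 1 px, so it is at (0.673, -0.081). I'll descend and grasp.

```bash
python3 -m handwheel '[{"dp":[0.0006,0.0008,0.03],"rot":[0,0,0],"claw":0.05},{"dp":[0,0,0.03],"rot":[0,0,0],"claw":0.05},{"dp":[0,0,0.02],"rot":[0,0,0],"claw":0.05},{"dp":[0,0,0.01],"rot":[0,0,0],"claw":0.05},{"dp":[0,0,0],"rot":[0,0,0],"claw":0.05}]' |grep -E "pos|ft"
python3 -m handwheel '[{"dp":[0,0,0],"rot":[0,0,0],"claw":0.05},{"dp":[0,0,0.002],"rot":[0,0,0],"claw":0.05},{"dp":[0,0,0],"rot":[0,0,0],"claw":0.05},{"dp":[0,0,0],"rot":[0,0,0],"claw":0.05}]' |grep -E "pos|ft"
```

```text
position: [0.6718, -0.0811, 0.021]
ft_force: [-0.4, -0.2, -1.2]
position: [0.6737, -0.0812, 0.0221]
ft_force: [-0.8, 1.0, 0.2]
```

```bash
python3 -m handwheel '[{"dp":[0,0,0.004],"rot":[0,0,0],"claw":0.05},{"dp":[0,0,0],"rot":[0,0,0],"claw":0.05},{"dp":[0,0,0],"rot":[0,0,0],"claw":0.0},{"dp":[0,0,0],"rot":[0,0,0],"claw":0.0},{"dp":[0,0,0],"rot":[0,0,0],"claw":0.0}]' 50|grep -E "pos|ft"
python3 -m handwheel '[{"dp":[0,0,0],"rot":[0,0,0],"claw":0.0},{"dp":[0,0,0],"rot":[0,0,0],"claw":0.0}]'
python3 -m handwheel '[{"dp":[0,0,-0.01],"rot":[0,0,0],"claw":0.0},{"dp":[0,0,-0.03],"rot":[0,0,0],"claw":0.0},{"dp":[0,0,-0.04],"rot":[0,0,0],"claw":0.0},{"dp":[0,0,-0.04],"rot":[0,0,0],"claw":0},{"dp":[0,0,0],"rot":[0,0,0],"claw":0.0}]' |grep -E "pos|wid"
python3 -m handwheel '[{"dp":[0,0,0],"rot":[0,0,0],"claw":0.0},{"dp":[0,0,0],"rot":[0,0,0],"claw":0.0}]' |grep -E "pos|wid"
python3 -c "
from h import *
plan(.539,0,.112)"
```

```text
position: [0.6732, -0.0811, 0.0171]
ft_force: [-0.4, -0.5, -1.2]
time_s: 19.63
position: [0.6732, -0.0811, 0.017]
ee_rot: [0.688, 0.726, -0.0, -0.0]
ft_force: [-0.2, 0.5, 2.2]
gripper_width: 0.0215
finger_force: 49.2
position: [0.6757, -0.0815, 0.1468]
gripper_width: 0.0212
position: [0.6731, -0.0812, 0.1366]
gripper_width: 0.0217
t 20.22 pos [ 0.6731 -0.0812  0.1366] yaw 3.04 n 4 rot/row [-0.0002 -0.0001 -0.    ] w 0.0217
[0.022, -0.0324, 0.0062]
```

```bash
python3 -m handwheel '[{"dp":[0.022,-0.0324,0],"rot":[0,0,0],"claw":0.0},{"dp":[0.022,-0.0324,0],"rot":[0,0,0],"claw":0.0},{"dp":[0.022,-0.0324,0],"rot":[0,0,0],"claw":0.0},{"dp":[0.022,-0.0324,0.01],"rot":[0,0,0],"claw":0},{"dp":[0,0,0.015],"rot":[0,0,0],"claw":0.0}]' |grep -E "pos|wid"
python3 -m handwheel '[{"dp":[0,0,0],"rot":[0,0,0],"claw":0.0},{"dp":[0,0,0],"rot":[0,0,0],"claw":0.0},{"dp":[0,0,0],"rot":[0,0,0],"claw":0.0}]' |grep -E "pos|wid"
python3 -c "
from h import *
G=(0,200,0);r=(0,0,255); c=(.539,0); s=env.state()['position']
wshot('w8',[(circ(c,.066,.033),r),(circ(s[:2],s[2]-.017+.012,.034),G)],(190,120,266,200),3)
plan(.539,0,.08,3,2)"
```

```text
position: [0.5336, 0.0023, 0.1111]
gripper_width: 0.0216
position: [0.5395, -0.0005, 0.1117]
gripper_width: 0.0215
t 20.93 pos [ 0.5398 -0.0006  0.112 ] yaw 3.0 n 2 rot/row [-0.0005 -0.0002  0.    ] w 0.0218
[0.0003, -0.0004, 0.016]
```

View pics/w8.png

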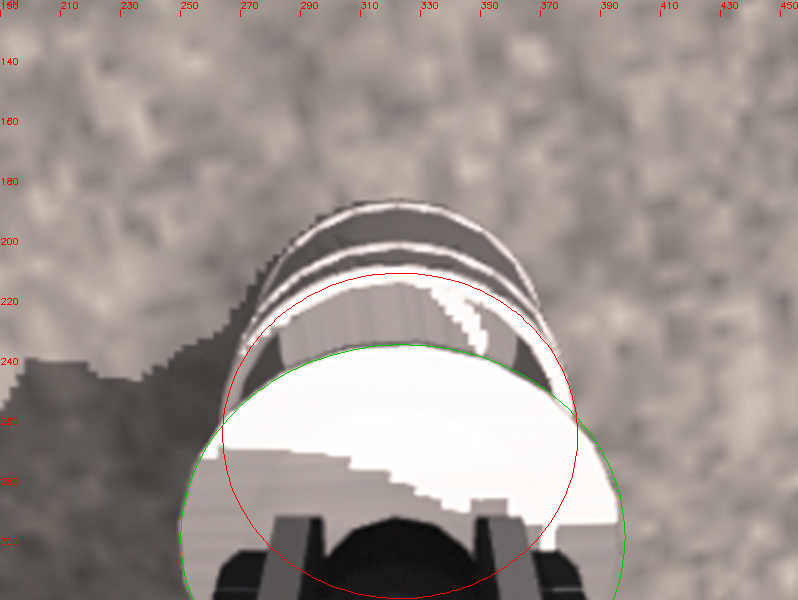

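The lid and the rim are concentric to about 1 px, with the rim perhaps 1 mm towards tool +x. I'll lower towards (0.539, 0.0007).

```bash
python3 -m handwheel '[{"dp":[0.0012,-0.0007,0.012],"rot":[0,0,0],"claw":0.0},{"dp":[0,0,0.01],"rot":[0,0,0],"claw":0.0},{"dp":[0,0,0.008],"rot":[0,0,0],"claw":0.0},{"dp":[0,0,0],"rot":[0,0,0],"claw":0.0},{"dp":[0,0,0],"rot":[0,0,0],"claw":0.0}]' |grep -E "pos|ft"
python3 -m handwheel '[{"dp":[0,0,0],"rot":[0,0,0],"claw":0.0},{"dp":[0,0,0],"rot":[0,0,0],"claw":0.0}]' |grep -E "pos|ft"
```

```text
position: [0.5378, 0.0009, 0.0809]
ft_force: [0.5, 0.6, -0.8]
position: [0.5385, 0.001, 0.0824]
ft_force: [-0.6, -0.2, -0.1]
```

```bash
python3 -m handwheel '[{"dp":[0,0.0003,0.003],"rot":[0,0,0],"claw":0.0},{"dp":[0,0,0.003],"rot":[0,0,0],"claw":0.0},{"dp":[0,0,0],"rot":[0,0,0],"claw":0.0},{"dp":[0,0,0],"rot":[0,0,0],"claw":0.0}]' |grep -E "pos|ft"
python3 -m handwheel '[{"dp":[0,0,0.001],"rot":[0,0,0],"claw":0.0},{"dp":[0,0,0],"rot":[0,0,0],"claw":0.0}]' |grep -E "pos|ft"
python3 -m handwheel '[{"dp":[0,0,0.001],"rot":[0,0,0],"claw":0.0},{"dp":[0,0,0],"rot":[0,0,0],"claw":0.0}]' |grep -E "pos|ft"
```

```text
position: [0.5384, 0.0011, 0.0757]
ft_force: [-0.5, 0.3, -0.9]
position: [0.5385, 0.001, 0.0748]
ft_force: [0.0, 0.6, -1.2]
position: [0.5386, 0.001, 0.074]
ft_force: [-0.7, -0.3, 0.3]
```

Contact came at 0.074 as predicted. I'll press lightly, release, retreat and check.

```bash
python3 -m handwheel '[{"dp":[0,0,0.0005],"rot":[0,0,0],"claw":0.0},{"dp":[0,0,0],"rot":[0,0,0],"claw":0.0}]' |grep -E "pos|ft"
python3 -m handwheel '[{"dp":[0,0,0],"rot":[0,0,0],"claw":0.045},{"dp":[0,0,0],"rot":[0,0,0],"claw":0.045},{"dp":[0,0,0],"rot":[0,0,0],"claw":0.045},{"dp":[0,0,-0.02],"rot":[0,0,0],"claw":0.045},{"dp":[0,0,-0.035],"rot":[0,0,0],"claw":0.045}]' |grep -E "pos|ft"
python3 -m handwheel '[{"dp":[0,0,-0.035],"rot":[0,0,0],"claw":0.05},{"dp":[0.03,-0.02,-0.02],"rot":[0,0,0],"claw":0.05},{"dp":[0.04,-0.01,0],"rot":[0,0,0],"claw":0.05},{"dp":[0.04,0,0],"rot":[0,0,0],"claw":0.05},{"dp":[0.04,0,0],"rot":[0,0,0],"claw":0.05}]' |grep -E "pos|ft"
python3 -c "
from h import *
a=env.grab_frame('top')[160:310,280:480,::-1];b=env.grab_frame('side')[200:350,160:360,::-1]
f=lambda i:cv2.resize(i,(400,300),interpolation=cv2.INTER_CUBIC)
cv2.imwrite('pics/fin.png',np.hstack([f(a),f(b)]))"
```

```text
position: [0.5387, 0.0011, 0.0739]
ft_force: [-1.5, -0.6, 4.1]
position: [0.5365, 0.001, 0.1251]
ft_force: [0.2, -0.8, 0.3]
position: [0.5004, 0.1505, 0.1844]
ft_force: [0.8, -0.5, -0.3]
```

View pics/fin.png

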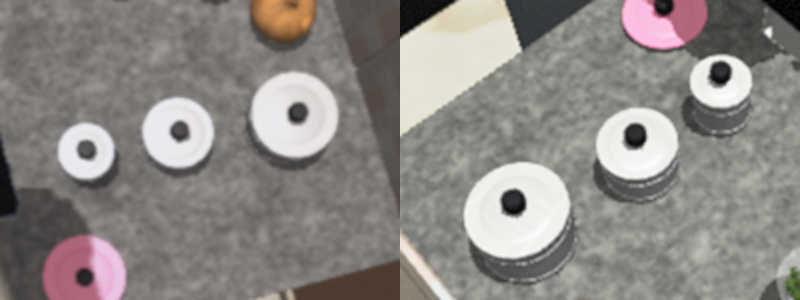

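Both views show all three vessels closed, with the lids level and centred, and the onion and herb cup still in place.

```bash
python3 -c "
from workcell import env
print(env.finish_job())"
```

```text
the job is handed in; nothing more can be done
None
```

The strainer hangs in the pot, the pot and both canisters are closed with their own lids level and fully down, and the job is handed in at about 22 s; its result was not reported back.

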